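# Proof-pull a tunnel cover clip on the spring scale

## Task

Proof-test the white cover clip that is hooked to the spring scale on the test board: first slide the scale's yellow drag pointer all the way back against the red pointer, then draw the scale out until the red pointer has pushed the yellow one into the green band, and keep it pulled there for two seconds. Ease the scale back until it is fully home, without letting it snap back, and let go, so that the yellow pointer stays behind in the green band as the record of the test. Leave the stem, clip tray, pot and spanner lying where they are.

Things in the scene. Friction and masses are not known exactly. Their poses are not given: they have to be found in the camera images.
- tester: Test board fixed to the bench: brown timber 350 x 120 x 20 mm, origin at bench height. Its +x axis is the way the scale is pulled out, along the board from the green hoop stub towards the handle; z is up. Board: x -250 to +100, y -60 to +60 mm. At x -205, y 0 stands the hoop stub, 25 mm thick, 160 mm high, wearing the white cover clip; a steel rod hooks the clip to the scale.
- band (a point): Middle of the green band (16 mm along the scale) painted on the face of the flat spring scale. The scale lies face up along the board's x axis between lower guide rails: 220 x 54 mm, face 54 mm above the bench, from 127 mm before this point (towards the hoop stub) to 93 mm beyond it. It slides along the board's x axis only, and this point moves with it.
- red (a point): Middle of the red pointer's top, 60 mm above the bench: fixed to the hook rod, so it stays put while the scale and its marks slide beneath it. 26 mm wide, 6 mm long, 6 mm above the face. The side facing the hoop stub is its reading edge, at x +72 mm on the board.
- gauge (a joint): How far the scale is drawn out along the board's +x axis, m: 0 home, 0.1 end stop. A spring pulls it home with 1 N at 0 and 2 N more for every 10 mm (12 N at 0.055); let go, it snaps back. The red pointer's reading edge stands mid-band at 0.055 and in the green band from 0.047 to 0.063.
- drag (a joint): Reading of the yellow drag pointer on the scale's face, m: 0 at the zero mark, touching the red pointer when the scale is home; it grows towards the hoop stub, to 0.1. Light friction (0.4 N) keeps it where it is left and it rides with the scale; the red pointer pushes it up as the scale is drawn out, but does not bring it back. Green band: 0.047 to 0.063. It starts beyond the band.
- tab (a point): Centre of the yellow drag pointer's upright tab, 16 mm above the scale's face (70 mm above the bench). The tab is 6 mm thick along the board's x axis, 26 mm wide across it, and reaches from the face to 28 mm above it. It slides only along the board's x axis; pushed towards +x (the handle) it stops against the red pointer at zero.
- handle (a point): Centre of the black grip bar of the scale's D-shaped handle, 45 mm above the bench, only the bench below it. The bar is level, 15 mm thick, 92 mm long across the board (y axis). Between it and the scale's end is an opening 43 mm long (x) and 80 mm wide, open above and below; its middle lies 29 mm from the bar's centre towards the hoop stub. Moves +x when pulled.
- stem_mid (a point): Bystander: middle of a brown stem cutting, 150 mm long and 30 mm thick, lying on the bench.
- tray_mid (a point): Bystander: middle of an open grey tray with white spare clips, 160 x 110 x 50 mm.
- pot_mid (a point): Bystander: middle of an open terracotta pot, 90 mm across at the rim, 85 mm high.
- spanner_grip (a point): Bystander: grip of a steel spanner lying flat on the bench.

How it is judged:
By the outcome, as a careful person would: the job done as asked, in the order asked, and still so for the second after the job is handed in, with the robot touching nothing.
It also fails if it takes over 51 s, if anything falls off the work surface, if the arm or the gripper's body presses on something with over 40 N, if the wrist force passes 120 N, or if a joint passes its speed limit or range.

## Robot

A 6-joint arm with a two-finger parallel gripper is mounted at the origin on the work surface. World frame = base frame: x ahead of the robot, y to its left, z up, the work surface at z = 0. Lengths are in m, angles in rad, forces in N, time in s.
With the tool pointing down it reaches from about 0.3 to 0.775 m from the base axis. Payload 14.6 kg.
Tool frame: the origin (TCP) lies at the very end of the fingers, on their centre line; the grasp point (between the pads) lies 19 mm behind it; z points along the fingers, y is the direction in which the jaws open and shut (so a half turn about z gives the same grasp; the last joint's range is limited). The gripper opens to 94 mm and grips with 3 to 60 N. Pads are 16 mm wide; open, the fingers measure 119 mm over their backs; the gripper's body (75 mm by 177 mm) begins 78 mm behind the grasp point.
Start: joints at [1.122, 0.3, 1.521, -0, 1.321, -0.067], TCP at [0.205, 0.51, 0.205] pointing down, gripper open.
Joint ranges: [-3.03, 3.03], [-0.79, 2.21], [0.23, 2.52], [-1.04, 4.18], [0, 3.07], [-2.55, 2.55]. Speed limits (rad/s): [2.22, 2.22, 2.57, 3.14, 3.14, 3.14].

## Interface

Orientations are given as [roll, pitch, yaw] about the fixed x, y, z axes, in that order (R = Rz(yaw) Ry(pitch) Rx(roll)).
In Python, from station import get_obs, vision, hand_in gives the robot as it stands.
- The arm moves only by the tool play_rows, never from a script. Its argument "moves" is a list of rows, each an object with "claw": the opening, from 0 (shut) to 1 (fully open); "linear": the shift along the tool's x, y, z in mm, a list of three; "turn": the turn, a rotation vector about the tool's x, y, z in rad, a list of three. In form: [{"claw": claw, "linear": [tx, ty, tz], "turn": [ax, ay, az]}, ...]. A call has 1 to 8 rows; each row is the pose to reach, as a shift and turn from the pose measured when the call began, along the tool's axes at that moment; what a row does not reach only later rows make up. A row lasts 1/8 s, in which the tool goes at most 62.5 mm and 10.7 degrees, less where a joint would pass 70% of its speed; a pose out of reach is approached as far as the arm can. A call with a gripper value outside its range is refused whole. The fingers move at their own pace and stop on an object; "force" is the grip in N (left out, the last holds). Time passes only in rows, so rows that repeat a pose let the fingers close. It gives the time, the measured TCP pose, the force and the opening at its end, in the units of the state.
- get_obs(): the state, without advancing time (a new reading comes with each control period).
- vision.camera(name): name is "scene" or "top" or "wrist"; returns the picture (480x640x3 uint8, blue, green, red); there is no depth.
- vision.camera_info(name): a dict with "camera_matrix" (3x3 intrinsics, pixels), "rvec" (rotation vector, rad) and "tvec" (3), from world to camera coordinates, as OpenCV has them; the wrist camera has in their place "mount" (4x4, takes a point from camera to tool coordinates, whose origin is the TCP and whose axes are the flange's). Camera axes: x right, y down, z forward; pixel columns grow to the right and rows downward; lengths in m; the calibration is good to about 2 mm. A picture is of the moment at which its call begins: read the wrist's pose just before it. camera_info takes no time and is no camera call.
- hand_in(): hands the job in, once; it reports no verdict.
The state is a dict: "time_s": time; "qpos": joint angles; "joint_vel": joint speeds; "tau": joint torques, N m; "ee_pos": TCP position; "eef_rot": TCP orientation; "force": force on the tool from outside, world axes, zero at the start; "moment": the same for the moment, N m; "grip_width": finger opening in m.
Only numpy, scipy, OpenCV 4.12 (cv2) and the standard library are available. Lean on these libraries where they do the work, as an engineer would, in place of code of your own. Each camera call takes 0.05 s, during which the arm holds its last target.

## Working session

There is one attempt and no reset: what is moved stays moved. The work goes in short steps, Python scripts to look and compute and a tool call to move; the robot and the scene stay as the last step left them, time stands still between calls to the robot, and variables do not carry over. Pictures are saved under pics/ and viewed, and the job is handed in when it is done.

Besides the shell and the picture viewer there is one more tool, called after "Emit:" as name(argument=value, ...) on one line, values as JSON. play_rows: Moves the arm, as the interface text tells. Its arguments: {"type":"object","properties":{"moves":{"type":"array","items":{"type":"object","properties":{"claw":{"type":"number"},"linear":{"type":"array","items":{"type":"number"}},"turn":{"type":"array","items":{"type":"number"}}}}},"force":{"type":"number"}},"required":["moves"]}

```bash
ls; mkdir -p pics; python3 - <<'E'
from station import get_obs, vision
import cv2
print(get_obs())
for n in("scene","top","wrist"):
    cv2.imwrite(f"pics/{n}0.png",vision.camera(n)); print(n,vision.camera_info(n))
E
```

```text
pics
{'time_s': 0.0, 'qpos': array([ 1.12237298e+00,  3.00485521e-01,  1.52153520e+00, -9.44481076e-08,
        1.32067284e+00, -6.66140770e-02]), 'joint_vel': array([ 0.00040015,  0.00080896,  0.00055876,  0.00059183,  0.0009421 ,
       -0.00048815]), 'tau': array([ 5.00183305e-04, -5.31796432e+01, -3.52741635e+01,  7.08833733e-02,
        2.42892362e-02, -1.09534203e-04]), 'ee_pos': array([0.20483709, 0.51017778, 0.20489782]), 'eef_rot': array([-3.14049418e+00, -7.31905516e-05,  2.75978336e+00]), 'force': array([ 0.68422644, -0.66794313, -1.13119555]), 'moment': array([-0.03146047, -0.0178509 ,  0.0270021 ]), 'grip_width': 0.09370579136001045}
scene {'camera_matrix': array([[448.43341057,   0.        , 314.78011813],
       [  0.        , 448.43341057, 241.01819521],
       [  0.        ,   0.        ,   1.        ]]), 'rvec': array([ 0.70072612,  2.76365462, -0.93585576]), 'tvec': array([ 0.52443768, -0.16522108,  0.88649504])}
top {'camera_matrix': array([[582.05115138,   0.        , 316.68701812],
       [  0.        , 582.05115138, 239.6298684 ],
       [  0.        ,   0.        ,   1.        ]]), 'rvec': array([ 2.15928332, -2.15992806,  0.16953787]), 'tvec': array([-0.02249853,  0.60212039,  0.90553107])}
wrist {'camera_matrix': array([[385.52892321,   0.        , 316.4255042 ],
       [  0.        , 385.52892321, 241.20184138],
       [  0.        ,   0.        ,   1.        ]]), 'mount': array([[-1.00210361e-03, -9.73665136e-01, -2.27980697e-01,
         6.55471869e-02],
       [ 9.99999426e-01, -8.89298319e-04, -5.97525431e-04,
         2.85255988e-04],
       [ 3.79046829e-04, -2.27981165e-01,  9.73665469e-01,
        -1.79271022e-01],
       [ 0.00000000e+00,  0.00000000e+00,  0.00000000e+00,
         1.00000000e+00]])}
```

View pics/scene0.png

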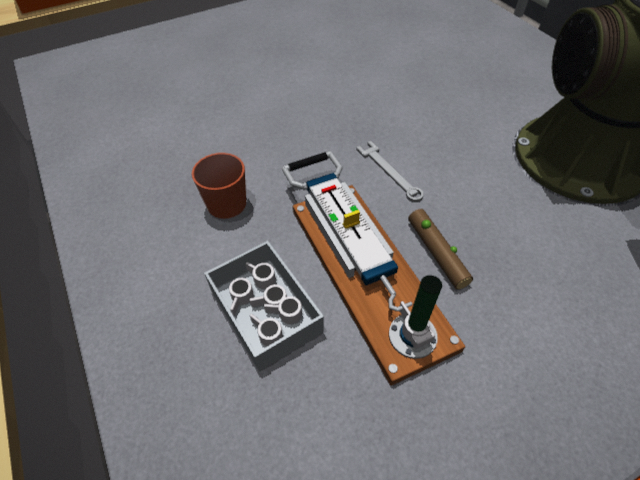

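View pics/top0.png

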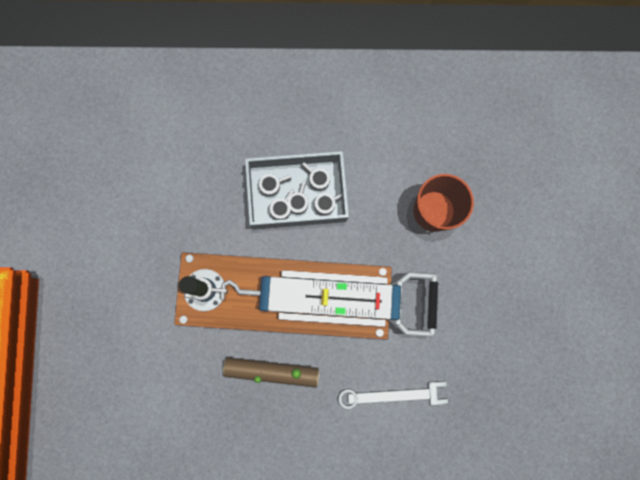

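View pics/wrist0.png

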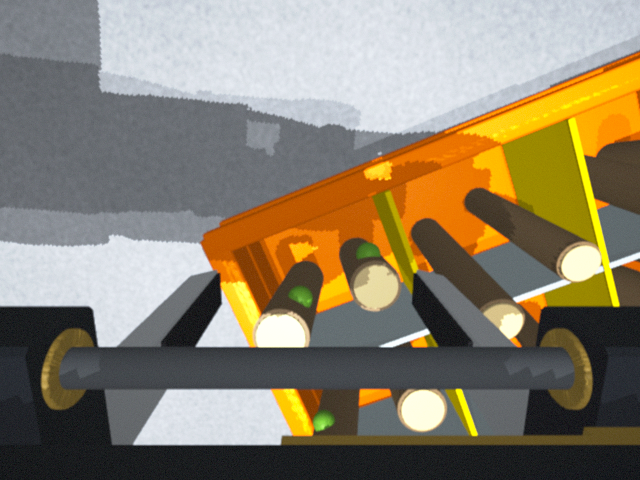

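The top view shows the red pointer at about (378,300), the yellow tab at (325,297), the handle bar at (432,305) and the green marks at x≈341. I'll measure these with colour masks.

```bash
cat > h.py <<'E'
import numpy as np, cv2
from station import get_obs, vision
def ray(n,uv,z):
    i=vision.camera_info(n);K=i["camera_matrix"];R=cv2.Rodrigues(i["rvec"])[0];t=np.ravel(i["tvec"])
    d=R.T@np.linalg.solve(K,[uv[0],uv[1],1.]);c=-R.T@t
    return c+d*(z-c[2])/d[2]
def blobs(im,lo,hi,roi=None,amin=8):
    h=cv2.cvtColor(im,cv2.COLOR_BGR2HSV);m=cv2.inRange(h,np.array(lo),np.array(hi))
    if roi: 
        k=np.zeros_like(m);x0,y0,x1,y1=roi;k[y0:y1,x0:x1]=1;m=m*k
    n,l,s,c=cv2.connectedComponentsWithStats(m)
    return [(c[j].round(1),s[j].tolist()) for j in range(1,n) if s[j][4]>=amin]
E
python3 - <<'E'
from h import *
T=cv2.imread("pics/top0.png");S=cv2.imread("pics/scene0.png")
for nm,im,roi in(("top",T,(240,260,450,345)),("scene",S,(280,140,400,290))):
    for c,lo,hi,z in(("red",(0,160,120),(6,255,255),.06),("red2",(174,160,120),(180,255,255),.06),("yel",(22,150,60),(34,255,255),.07),("green",(45,120,100),(75,255,255),.054),("black",(0,0,0),(180,255,50),.045),("blue",(95,120,30),(115,255,255),.05)):
        for p,s in blobs(im,lo,hi,roi): print(nm,c,p,s,ray(nm,p,z).round(4))
    
i=cv2.resize(T[250:350,170:450],None,fx=2.8,fy=2.8,interpolation=2);cv2.imwrite("pics/tz.png",i)
i=cv2.resize(S[140:380,280:470],None,fx=2.5,fy=2.5,interpolation=2);cv2.imwrite("pics/sz.png",i)
for n,p in (("TL",(189,258)),("TR",(383,271)),("BL",(183,320)),("BR",(379.5,333))): print(n,ray("top",p,.02).round(4))
E
```

```text
top red [377.3 300.2] [376, 294, 4, 14, 30] [ 0.5033 -0.1177  0.06  ]
top yel [324.7 296.4] [322, 289, 6, 16, 67] [ 0.509  -0.0344  0.07  ]
top green [341.2 286. ] [337, 284, 9, 5, 43] [ 0.526  -0.0613  0.054 ]
top green [340.  310.2] [336, 308, 9, 6, 45] [ 0.4879 -0.0591  0.054 ]
top black [432.3 304.4] [429, 282, 8, 46, 304] [ 0.497  -0.2078  0.045 ]
top blue [264.3 293.4] [260, 277, 9, 33, 204] [0.5146 0.0609 0.05  ]
top blue [395.7 302.2] [392, 286, 8, 33, 209] [ 0.5005 -0.1482  0.05  ]
scene red [328.3 188.1] [322, 185, 14, 7, 37] [ 0.5044 -0.1182  0.06  ]
scene yel [351.3 218.8] [343, 210, 17, 18, 209] [ 0.5101 -0.0338  0.07  ]
scene green [353.5 208. ] [351, 206, 7, 5, 25] [ 0.4872 -0.0632  0.054 ]
scene green [333. 217.] [329, 214, 9, 7, 43] [ 0.5266 -0.0627  0.054 ]
scene black [307.7 161.3] [289, 153, 39, 18, 276] [ 0.4972 -0.2086  0.045 ]
scene black [308.2 189. ] [307, 186, 3, 7, 11] [ 0.5291 -0.1459  0.045 ]
scene black [336.2 202. ] [329, 191, 16, 23, 41] [ 0.5014 -0.0957  0.045 ]
scene black [316.7 251.9] [294, 210, 45, 80, 181] [ 0.5803 -0.0194  0.045 ]
scene black [355.2 231. ] [352, 226, 8, 12, 23] [ 0.5059 -0.0261  0.045 ]
scene black [377.3 277. ] [361, 268, 37, 18, 202] [0.5227 0.0652 0.045 ]
scene blue [320.6 179.4] [307, 173, 29, 14, 155] [ 0.5012 -0.1516  0.05  ]
scene blue [379.3 270.3] [362, 261, 36, 20, 314] [0.5157 0.0591 0.05  ]
TL [0.5743 0.1877 0.02  ]
TR [ 0.5528 -0.1328  0.02  ]
BL [0.4729 0.1945 0.02  ]
BR [ 0.4514 -0.1254  0.02  ]
```

View pics/tz.png

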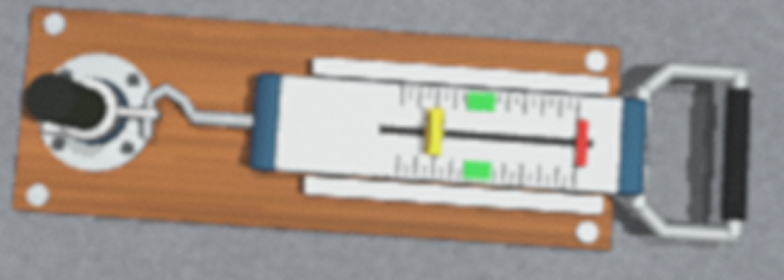

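View pics/sz.png

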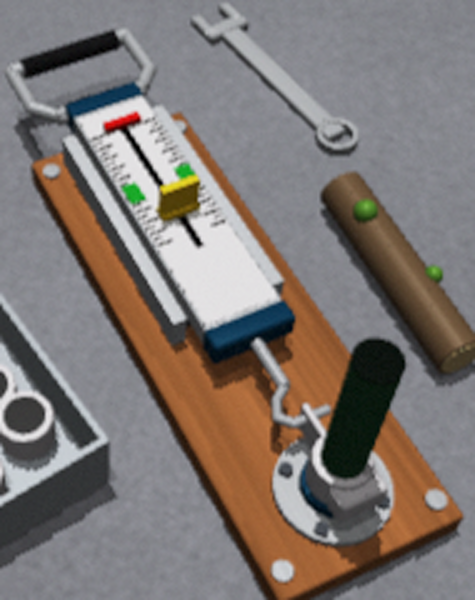

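```bash
cat >> h.py <<'E'
from scipy.spatial.transform import Rotation as Rn
th=np.arctan2(-.3202,-.0215); xb=np.array([np.cos(th),np.sin(th)]); yb=np.array([-xb[1],xb[0]])
red=np.array([.5039,-.1180]); O=red-.075*xb
def b(p): d=np.asarray(p)[:2]-O; return np.r_[d@xb,d@yb].round(4)
def w(x,y): return O+x*xb+y*yb
def cmd(x,y,z,yaw=th+np.pi):
    o=get_obs();R=Rn.from_euler('xyz',o["eef_rot"]);G=Rn.from_euler('xyz',[np.pi,0,yaw])
    p=np.r_[w(x,y),z]
    print("at",b(o["ee_pos"]),o["ee_pos"].round(4),o["eef_rot"].round(3),"F",o["force"].round(2),"t",round(o["time_s"],2))
    print("linear",((R.inv().apply(p-o["ee_pos"]))*1000).round(1).tolist(),"turn",(R.inv()*G).as_rotvec().round(4).tolist())
E
python3 - <<'E'
from h import *
print(th,O)
for n,p in dict(tab=(.5095,-.0341),tabt=(.509,-.0344),hand=(.4971,-.2082),g1=(.5263,-.062),g2=(.4875,-.0612),TL=(.5743,.1877),BR=(.4514,-.1254)).items(): print(n,b(p))
cmd(-.037,0,.13)
E
```

```text
-1.6378412238748465 [ 0.5089246 -0.0431685]
tab [-0.0091 -0.    ]
tabt [-0.0088 -0.0005]
hand [ 0.1655 -0.0007]
g1 [0.0176 0.0186]
g2 [ 0.0194 -0.0202]
TL [-0.2347  0.0498]
BR [ 0.0859 -0.0519]
at [-0.5318 -0.3405] [0.2048 0.5102 0.2051] [-3.141 -0.     2.76 ] F [-0.15  0.34  0.65] t 0.15
linear [-476.9, -365.0, 75.3] turn [-0.0007, 0.0005, 1.2561]
```

Emit:
play_rows(moves=[{"claw": 0,"linear": [-477,-365,0],"turn": [0,0,1.256]},{"claw": 0,"linear": [-477,-365,0],"turn": [0,0,1.256]},{"claw": 0,"linear": [-477,-365,0],"turn": [0,0,1.256]},{"claw": 0,"linear": [-477,-365,0],"turn": [0,0,1.256]},{"claw": 0,"linear": [-477,-365,0],"turn": [0,0,1.256]},{"claw": 0,"linear": [-477,-365,0],"turn": [0,0,1.256]},{"claw": 0,"linear": [-477,-365,0],"turn": [0,0,1.256]},{"claw": 0,"linear": [-477,-365,0],"turn": [0,0,1.256]}], force=20)

```text
time_s: 1.15
ee_pos: [0.4608, 0.0784, 0.2054]
eef_rot: [-3.141, 0.001, 1.502]
force: [0.6, -0.1, 0.0]
grip_width: 0.0175
```

```bash
python3 - <<'E'
from h import *
cmd(-.037,0,.13)
E
```

```text
at [-0.1181 -0.0562] [0.4608 0.0784 0.2054] [-3.141e+00  1.000e-03  1.502e+00] F [ 0.64 -0.11  0.01] t 1.15
linear [-80.9, 56.4, 75.4] turn [-0.0001, 0.0007, -0.0021]
```

Emit:
play_rows(moves=[{"claw": 0,"linear": [-81,56,20],"turn": [0,0,0]},{"claw": 0,"linear": [-81,56,76],"turn": [0,0,0]},{"claw": 0,"linear": [-81,56,76],"turn": [0,0,0]},{"claw": 0,"linear": [-81,56,76],"turn": [0,0,0]}])

```text
time_s: 1.65
ee_pos: [0.5108, -0.0059, 0.1297]
eef_rot: [-3.141, 0.001, 1.502]
force: [1.0, -0.1, -0.2]
grip_width: 0.0007
```

```bash
python3 - <<'E'
from h import *
cmd(-.037,0,.063)
cv2.imwrite("pics/w1.png",vision.camera("wrist"));cv2.imwrite("pics/s1.png",vision.camera("scene")[100:400,200:600])
E
```

```text
at [-0.0373 -0.0006] [ 0.5108 -0.0059  0.1297] [-3.141e+00  1.000e-03  1.502e+00] F [ 0.97 -0.1  -0.17] t 1.65
linear [-0.3, 0.7, 66.7] turn [-0.001, 0.0006, -0.0022]
```

View pics/w1.png

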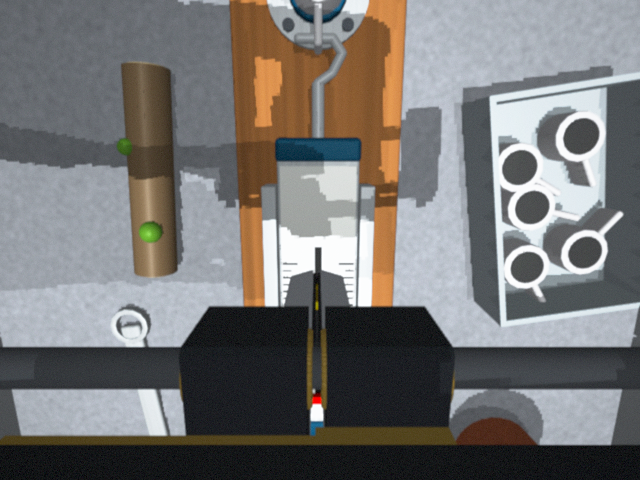

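View pics/s1.png

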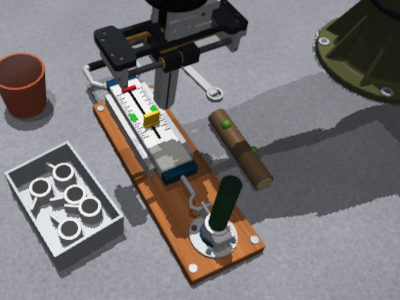

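The wrist view shows the fingers centred on the slot at column 318, with the yellow tab ahead of them at row ~295. I'll lower behind the tab, then push.

Emit:
play_rows(moves=[{"claw": 0,"linear": [0,0,40],"turn": [0,0,0]},{"claw": 0,"linear": [0,0,66],"turn": [0,0,0]},{"claw": 0,"linear": [0,0,66],"turn": [0,0,0]},{"claw": 0,"linear": [-10,0,66],"turn": [0,0,0]},{"claw": 0,"linear": [-20,0,66],"turn": [0,0,0]}])

```text
time_s: 2.38
ee_pos: [0.5108, -0.0259, 0.0667]
eef_rot: [3.137, 0.001, 1.503]
force: [0.4, 0.2, -0.5]
grip_width: 0.0003
```

```bash
python3 - <<'E'
from h import *
cmd(.05,0,.063)
im=vision.camera("scene");cv2.imwrite("pics/s2.png",cv2.resize(im[130:300,270:430],None,fx=3,fy=3))
E
```

```text
at [-0.0173  0.0008] [ 0.5108 -0.0259  0.0667] [3.137e+00 1.000e-03 1.503e+00] F [ 0.39  0.16 -0.48] t 2.38
linear [-67.3, -0.7, 3.8] turn [0.0045, 0.0008, -0.0005]
```

View pics/s2.png

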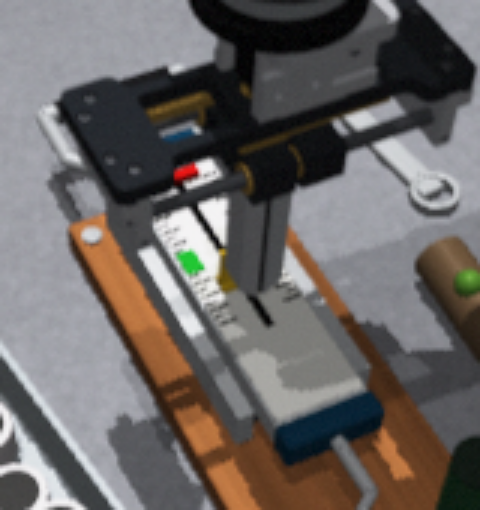

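The fingers sit right behind the tab. I'll push to about 8 mm short of the red pointer, then creep.

Emit:
play_rows(moves=[{"claw": 0,"linear": [-10,0,2],"turn": [0.004,0,0]},{"claw": 0,"linear": [-20,-0.5,2],"turn": [0.004,0,0]},{"claw": 0,"linear": [-30,-0.7,2],"turn": [0.004,0,0]},{"claw": 0,"linear": [-40,-0.7,2],"turn": [0.004,0,0]},{"claw": 0,"linear": [-50,-0.7,2],"turn": [0.004,0,0]},{"claw": 0,"linear": [-60,-0.7,2],"turn": [0.004,0,0]},{"claw": 0,"linear": [-67,-0.7,2],"turn": [0.004,0,0]},{"claw": 0,"linear": [-67,-0.7,2],"turn": [0.004,0,0]}])

```text
time_s: 3.42
ee_pos: [0.5053, -0.0942, 0.0645]
eef_rot: [3.142, 0.001, 1.502]
force: [0.6, -0.1, 0.1]
grip_width: 0.0002
```

```bash
python3 - <<'E'
from h import *
cmd(.058,0,.063)
im=vision.camera("scene");cv2.imwrite("pics/s3.png",cv2.resize(im[130:300,270:430],None,fx=3,fy=3))
im=vision.camera("top");cv2.imwrite("pics/t3.png",cv2.resize(im[250:350,240:450],None,fx=3,fy=3))
E
```

```text
at [ 0.0511 -0.0001] [ 0.5053 -0.0942  0.0645] [3.142e+00 1.000e-03 1.502e+00] F [ 0.64 -0.13  0.13] t 3.42
linear [-6.9, 0.2, 1.5] turn [0.0001, 0.0009, -0.002]
```

View pics/s3.png

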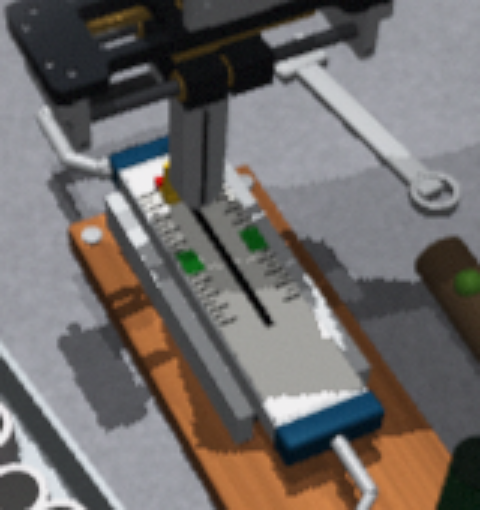

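View pics/t3.png

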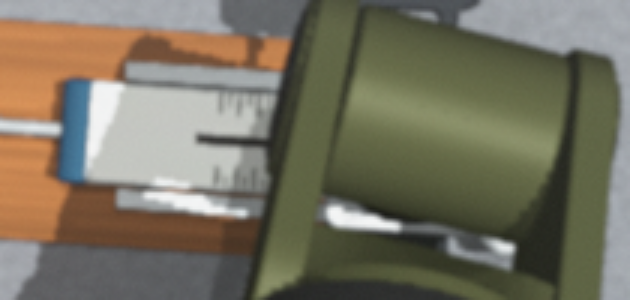

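Emit:
play_rows(moves=[{"claw": 0,"linear": [-1.5,0,1],"turn": [0,0,0]},{"claw": 0,"linear": [-3,0,1],"turn": [0,0,0]},{"claw": 0,"linear": [-4.5,0,1],"turn": [0,0,0]},{"claw": 0,"linear": [-5.5,0,1],"turn": [0,0,0]},{"claw": 0,"linear": [-5.5,0,1],"turn": [0,0,0]}])

```text
time_s: 4.15
ee_pos: [0.5051, -0.0981, 0.0635]
eef_rot: [-3.141, -0.001, 1.502]
force: [1.3, 9.8, 0.5]
grip_width: 0.0006
```

A force of 9.8 N means the tab is against the red pointer. I'll back off, lift and check.

Emit:
play_rows(moves=[{"claw": 0,"linear": [5,0,0],"turn": [0,0,0]},{"claw": 0,"linear": [12,0,0],"turn": [0,0,0]},{"claw": 0,"linear": [15,0,0],"turn": [0,0,0]},{"claw": 0,"linear": [15,0,-50],"turn": [0,0,0]},{"claw": 0,"linear": [60,0,-70],"turn": [0,0,0]},{"claw": 0,"linear": [80,0,-70],"turn": [0,0,0]}])

```text
time_s: 4.9
ee_pos: [0.5113, -0.017, 0.1353]
eef_rot: [3.139, -0.001, 1.503]
force: [0.4, 0.7, 0.1]
grip_width: 0.001
```

```bash
python3 - <<'E'
from h import *
cmd(.136,0,.13)
im=vision.camera("scene");cv2.imwrite("pics/s4.png",cv2.resize(im[130:300,270:430],None,fx=3.5,fy=3.5))
im=vision.camera("top");cv2.imwrite("pics/t4.png",cv2.resize(im[250:350,240:450],None,fx=3.5,fy=3.5))
E
```

```text
at [-0.0263  0.0006] [ 0.5113 -0.017   0.1353] [ 3.139e+00 -1.000e-03  1.503e+00] F [0.4  0.67 0.12] t 4.9
linear [-162.3, -0.5, 5.2] turn [0.003, -0.0008, -0.0007]
```

View pics/s4.png

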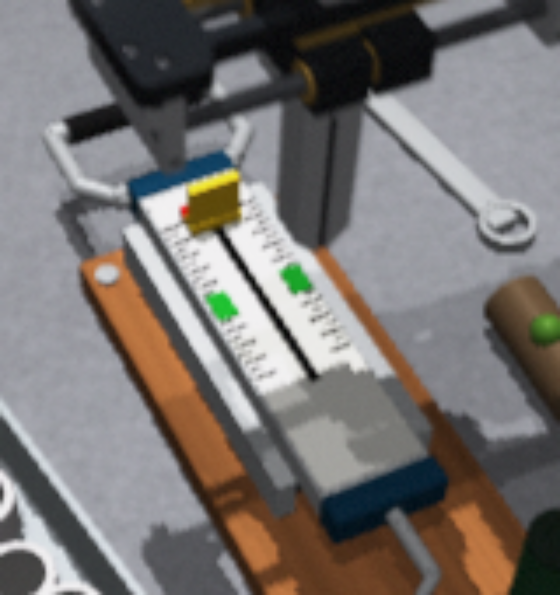

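View pics/t4.png

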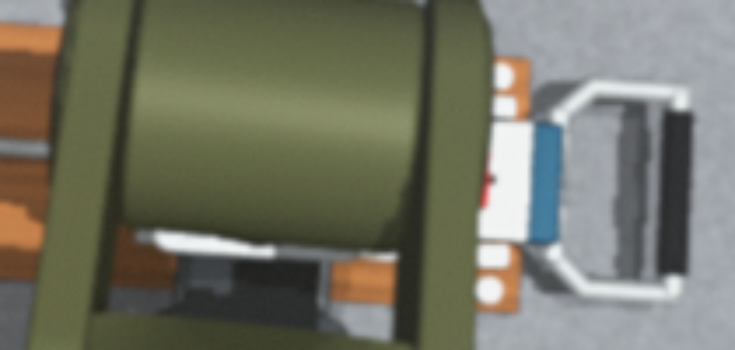

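The yellow tab now sits against the red pointer, which is mostly hidden behind it. I'll move over the handle opening.

Emit:
play_rows(moves=[{"claw": 0,"linear": [-60,0,0],"turn": [0,0,0]},{"claw": 0,"linear": [-120,0,0],"turn": [0,0,0]},{"claw": 0,"linear": [-162,0,0],"turn": [0,0,0]},{"claw": 0,"linear": [-162,0,0],"turn": [0,0,0]},{"claw": 0,"linear": [-162,0,0],"turn": [0,0,0]}])

```text
time_s: 5.62
ee_pos: [0.4996, -0.1785, 0.1334]
eef_rot: [-3.141, -0.001, 1.504]
force: [-0.0, 0.6, -1.0]
grip_width: 0.0003
```

```bash
python3 - <<'E'
from h import *
cmd(.137,0,.022)
im=vision.camera("scene")
for p,s in blobs(im,(22,150,60),(34,255,255),(280,140,400,290)): print(p,s,b(ray("scene",p,.07)))
cv2.imwrite("pics/w5.png",vision.camera("wrist"))
cv2.imwrite("pics/s5.png",cv2.resize(im[110:260,240:430],None,fx=3,fy=3))
E
```

```text
at [ 0.1357 -0.0002] [ 0.4996 -0.1785  0.1334] [-3.141e+00 -1.000e-03  1.504e+00] F [-0.02  0.64 -1.01] t 5.62
linear [-1.5, 0.2, 111.4] turn [-0.0001, -0.0011, 0.0002]
[330.8 187.5] [324, 179, 15, 18, 197] [0.066  0.0004]
```

View pics/w5.png

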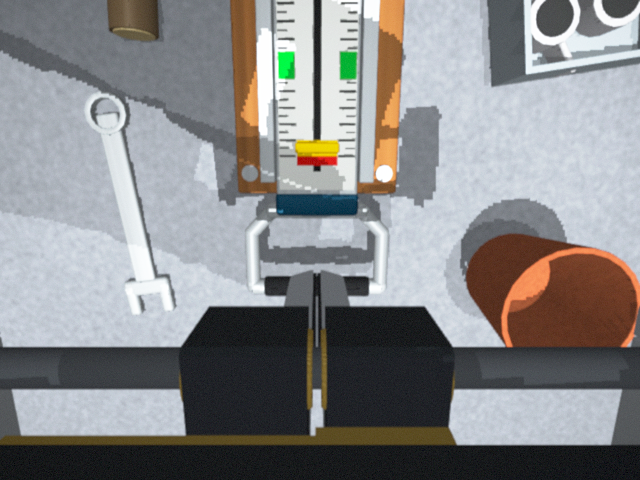

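View pics/s5.png

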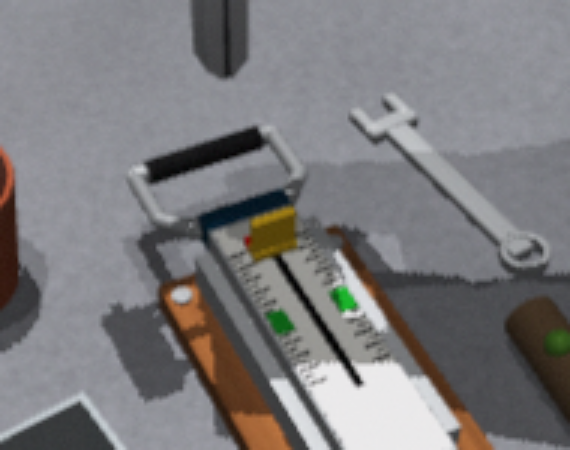

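The wrist view shows yellow touching red (rows 148 and 160) and the handle opening clear. I'll lower the closed fingers into it.

Emit:
play_rows(moves=[{"claw": 0,"linear": [-1,0,40],"turn": [0,0,0]},{"claw": 0,"linear": [-1,0,75],"turn": [0,0,0]},{"claw": 0,"linear": [-1,0,108],"turn": [0,0,0]},{"claw": 0,"linear": [-1,0,108],"turn": [0,0,0]},{"claw": 0,"linear": [-1,0,108],"turn": [0,0,0]}])

```text
time_s: 6.35
ee_pos: [0.5006, -0.1785, 0.0269]
eef_rot: [3.14, -0.001, 1.506]
force: [0.3, 0.3, 0.2]
grip_width: 0.0003
```

```bash
python3 - <<'E'
from h import *
cmd(.146,0,.025)
cv2.imwrite("pics/w6.png",vision.camera("wrist"))
E
```

```text
at [0.1356 0.0007] [ 0.5006 -0.1785  0.0269] [ 3.140e+00 -1.000e-03  1.506e+00] F [0.27 0.28 0.16] t 6.35
linear [-10.4, -0.8, 1.9] turn [0.0016, -0.0005, 0.0025]
```

View pics/w6.png

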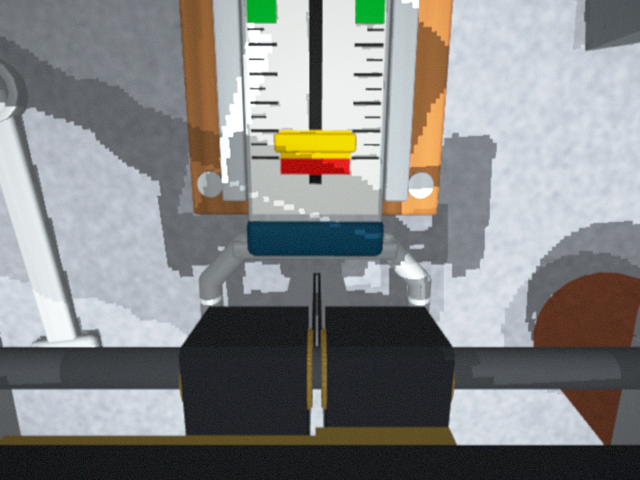

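Emit:
play_rows(moves=[{"claw": 0,"linear": [-6,0,1],"turn": [0,0,0]},{"claw": 0,"linear": [-11,0,1],"turn": [0,0,0]},{"claw": 0,"linear": [-16,0,1],"turn": [0,0,0]},{"claw": 0,"linear": [-22,0,1],"turn": [0,0,0]},{"claw": 0,"linear": [-28,0,1],"turn": [0,0,0]},{"claw": 0,"linear": [-34,0,1],"turn": [0,0,0]},{"claw": 0,"linear": [-40,0,1],"turn": [0,0,0]},{"claw": 0,"linear": [-45,0,1],"turn": [0,0,0]}])

```text
time_s: 7.4
ee_pos: [0.4978, -0.2235, 0.0263]
eef_rot: [3.139, -0.001, 1.506]
force: [-0.2, 8.3, 4.8]
grip_width: 0.0005
```

```bash
python3 - <<'E'
from h import *
cmd(.201,0,.025)
im=vision.camera("wrist");cv2.imwrite("pics/w7.png",im)
E
```

```text
at [0.1807 0.001 ] [ 0.4978 -0.2235  0.0263] [ 3.139e+00 -1.000e-03  1.506e+00] F [-0.24  8.34  4.8 ] t 7.4
linear [-20.3, -1.1, 1.2] turn [0.0022, -0.0011, 0.0021]
```

View pics/w7.png

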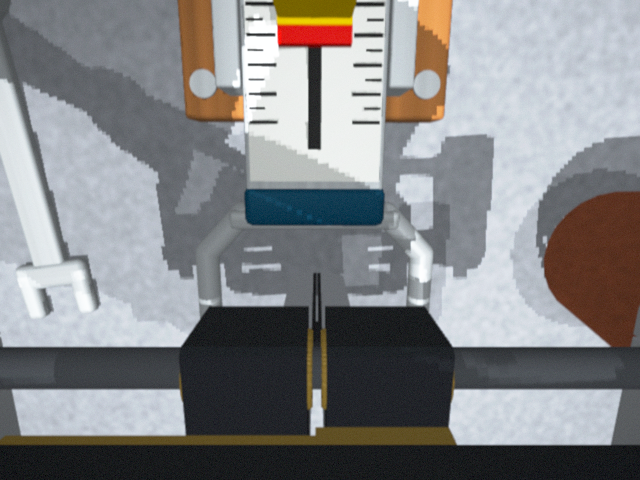

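Emit:
play_rows(moves=[{"claw": 0,"linear": [-5,0,0],"turn": [0,0,0]},{"claw": 0,"linear": [-10,0,0],"turn": [0,0,0]},{"claw": 0,"linear": [-14,0,0],"turn": [0,0,0]},{"claw": 0,"linear": [-17,0,0],"turn": [0,0,0]},{"claw": 0,"linear": [-18,0,0],"turn": [0,0,0]},{"claw": 0,"linear": [-18.5,0,0],"turn": [0,0,0]}])

```text
time_s: 8.2
ee_pos: [0.4966, -0.2417, 0.0263]
eef_rot: [3.14, -0.003, 1.506]
force: [0.6, 12.0, 5.7]
grip_width: 0.0003
```

```bash
python3 - <<'E'
from h import *
cmd(.200,0,.025)
for n,roi in(("scene",(260,120,400,290)),("top",(240,260,470,345))):
    im=vision.camera(n);cv2.imwrite(f"pics/{n}8.png",cv2.resize(im[roi[1]:roi[3],roi[0]:roi[2]],None,fx=3,fy=3))
    for c,lo,hi,z in(("red",(0,160,100),(6,255,255),.06),("yel",(22,150,60),(34,255,255),.07),("green",(45,120,60),(75,255,255),.054),("blue",(95,120,30),(115,255,255),.05)):
        for p,s in blobs(im,lo,hi,roi): print(n,c,p,s,b(ray(n,p,z)))
E
```

```text
at [0.1989 0.001 ] [ 0.4966 -0.2417  0.0263] [ 3.140e+00 -3.000e-03  1.506e+00] F [ 0.59 12.01  5.67] t 8.2
linear [-1.1, -1.0, 1.3] turn [0.0017, -0.0027, 0.002]
scene yel [330.6 187.7] [324, 179, 15, 18, 194] [0.0657 0.0009]
scene green [340.9 189.4] [338, 186, 7, 7, 34] [ 0.0684 -0.0202]
scene green [320.3 196.2] [316, 193, 9, 8, 44] [0.069  0.0184]
scene blue [309.2 161.7] [296, 156, 29, 14, 134] [ 0.1587 -0.0006]
scene blue [363.5 246.1] [347, 237, 34, 20, 297] [-0.0525  0.0001]
top red [377.6 300.9] [377, 294, 3, 14, 23] [ 0.0752 -0.0017]
top yel [373.4 299.1] [370, 292, 7, 16, 76] [0.0673 0.0003]
top green [372.6 288.2] [369, 286, 9, 6, 46] [0.067  0.0181]
top green [371.6 312.7] [368, 310, 8, 6, 37] [ 0.0674 -0.0206]
top blue [295.8 295.4] [292, 279, 9, 33, 210] [-0.0541 -0.0012]
top blue [426.3 317.7] [424, 316, 6, 5, 11] [ 0.1552 -0.0227]
```

View pics/scene8.png

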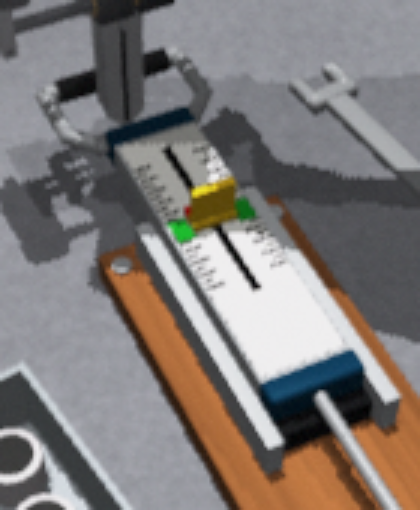

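View pics/top8.png

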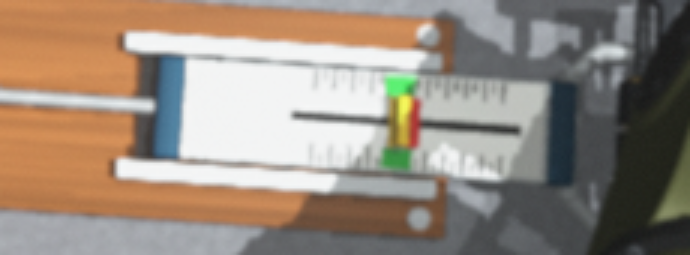

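All four blob shifts agree on a draw of about 50 mm, and I want 55. I'll go 5 mm further and hold.

Emit:
play_rows(moves=[{"claw": 0,"linear": [-2,0,0],"turn": [0,0,0]},{"claw": 0,"linear": [-4,0,0],"turn": [0,0,0]},{"claw": 0,"linear": [-5,0,0],"turn": [0,0,0]},{"claw": 0,"linear": [-5,0,0],"turn": [0,0,0]},{"claw": 0,"linear": [-5,0,0],"turn": [0,0,0]},{"claw": 0,"linear": [-5,0,0],"turn": [0,0,0]}])

```text
time_s: 9.05
ee_pos: [0.4963, -0.2458, 0.0263]
eef_rot: [3.14, -0.004, 1.506]
force: [0.1, 11.7, 5.4]
grip_width: 0.0003
```

```bash
python3 - <<'E'
from h import *
cmd(.204,0,.025)
for n,roi in(("scene",(260,120,400,290)),("top",(240,260,470,345))):
    im=vision.camera(n);cv2.imwrite(f"pics/{n}9.png",cv2.resize(im[roi[1]:roi[3],roi[0]:roi[2]],None,fx=3,fy=3))
    for c,lo,hi,z in(("red",(0,160,100),(6,255,255),.06),("yel",(22,150,60),(34,255,255),.07),("green",(45,120,60),(75,255,255),.054),("blue",(95,120,30),(115,255,255),.05)):
        for i,z0 in ((cv2.imread(f"pics/{n}0.png"),0),(im,1)):
          for p,s in blobs(i,lo,hi,roi): print(n,z0,c,p,s,b(ray(n,p,z)))
E
```

```text
at [0.203 0.001] [ 0.4963 -0.2458  0.0263] [ 3.14  -0.004  1.506] F [ 0.08 11.69  5.38] t 9.05
linear [-1.0, -1.0, 1.3] turn [0.0012, -0.0043, 0.0023]
scene 0 red [328.3 188.2] [322, 185, 14, 7, 41] [0.075  0.0006]
scene 0 yel [351.3 218.8] [343, 210, 17, 18, 209] [-0.0094  0.0005]
scene 1 yel [330.7 187.7] [323, 179, 16, 18, 196] [0.0656 0.0007]
scene 0 green [353.5 208. ] [351, 206, 7, 5, 25] [ 0.0215 -0.0203]
scene 0 green [333. 217.] [329, 214, 9, 7, 43] [0.0183 0.019 ]
scene 1 green [340.3 188. ] [338, 185, 6, 7, 27] [ 0.0718 -0.0208]
scene 1 green [319.4 194.9] [316, 192, 8, 7, 41] [0.0724 0.0186]
scene 0 blue [320.6 179.4] [307, 173, 29, 14, 155] [ 0.1087 -0.0004]
scene 0 blue [379.3 270.3] [362, 261, 36, 20, 314] [-1.025e-01 -1.000e-04]
scene 1 blue [308.3 160.2] [295, 155, 28, 13, 130] [ 0.1631 -0.0007]
scene 1 blue [362.4 244.1] [346, 235, 34, 19, 290] [-0.0484 -0.0002]
top 0 red [377.3 300.2] [376, 294, 4, 14, 30] [ 0.0747 -0.0006]
top 1 red [377.7 300.8] [377, 294, 3, 14, 18] [ 0.0754 -0.0015]
top 0 yel [324.7 296.4] [322, 289, 6, 16, 67] [-0.0087 -0.0005]
top 1 yel [373.4 299.2] [371, 292, 6, 16, 81] [0.0673 0.0001]
top 0 green [341.2 286. ] [337, 284, 9, 5, 43] [0.0169 0.0183]
top 0 green [340.  310.2] [336, 308, 9, 6, 45] [ 0.0173 -0.02  ]
top 1 green [375.  288.5] [371, 286, 9, 6, 48] [0.0708 0.0179]
top 1 green [374.6 312.9] [371, 311, 8, 5, 39] [ 0.0722 -0.0206]
top 0 blue [264.3 293.4] [260, 277, 9, 33, 204] [-0.1042 -0.0013]
top 0 blue [395.7 302.2] [392, 286, 8, 33, 209] [ 0.1054 -0.0014]
top 1 blue [298.5 295.5] [295, 280, 8, 32, 198] [-0.0498 -0.001 ]
top 1 blue [428.2 314.8] [427, 313, 3, 5, 9] [ 0.1581 -0.0179]
```

View pics/top9.png

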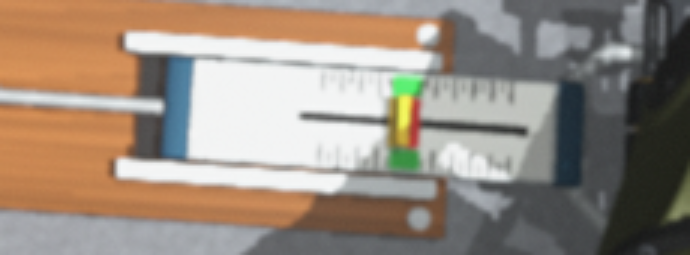

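The draw is 54.4 mm (mid-band) and the force is 11.7 N. I'll hold for about 3 s, offsetting the steady lag of roughly 1 mm.

Emit:
play_rows(moves=[{"claw": 0,"linear": [-1,0,0],"turn": [0,0,0]},{"claw": 0,"linear": [-1,0,0],"turn": [0,0,0]},{"claw": 0,"linear": [-1,0,0],"turn": [0,0,0]},{"claw": 0,"linear": [-1,0,0],"turn": [0,0,0]},{"claw": 0,"linear": [-1,0,0],"turn": [0,0,0]},{"claw": 0,"linear": [-1,0,0],"turn": [0,0,0]},{"claw": 0,"linear": [-1,0,0],"turn": [0,0,0]},{"claw": 0,"linear": [-1,0,0],"turn": [0,0,0]}])

```text
time_s: 10.15
ee_pos: [0.4963, -0.2458, 0.0263]
eef_rot: [3.141, -0.006, 1.506]
force: [0.5, 12.3, 5.4]
grip_width: 0.0005
```

Emit:
play_rows(moves=[{"claw": 0,"linear": [-0.5,0,0],"turn": [0,0,0]},{"claw": 0,"linear": [-0.5,0,0],"turn": [0,0,0]},{"claw": 0,"linear": [-0.5,0,0],"turn": [0,0,0]},{"claw": 0,"linear": [-0.5,0,0],"turn": [0,0,0]},{"claw": 0,"linear": [-0.5,0,0],"turn": [0,0,0]},{"claw": 0,"linear": [-0.5,0,0],"turn": [0,0,0]},{"claw": 0,"linear": [-0.5,0,0],"turn": [0,0,0]},{"claw": 0,"linear": [-0.5,0,0],"turn": [0,0,0]}])

```text
time_s: 11.15
ee_pos: [0.4963, -0.2455, 0.0263]
eef_rot: [3.141, -0.008, 1.506]
force: [1.3, 11.9, 6.3]
grip_width: 0.0005
```

Emit:
play_rows(moves=[{"claw": 0,"linear": [-0.5,0,0],"turn": [0,0,0]},{"claw": 0,"linear": [-0.5,0,0],"turn": [0,0,0]},{"claw": 0,"linear": [-0.5,0,0],"turn": [0,0,0]},{"claw": 0,"linear": [-0.5,0,0],"turn": [0,0,0]},{"claw": 0,"linear": [-0.5,0,0],"turn": [0,0,0]},{"claw": 0,"linear": [-0.5,0,0],"turn": [0,0,0]},{"claw": 0,"linear": [-0.5,0,0],"turn": [0,0,0]},{"claw": 0,"linear": [-0.5,0,0],"turn": [0,0,0]}])

```text
time_s: 12.15
ee_pos: [0.4963, -0.2451, 0.0264]
eef_rot: [-3.141, -0.01, 1.507]
force: [1.7, 11.0, 5.2]
grip_width: 0.0006
```

Held for 3 s. Now easing back slowly.

Emit:
play_rows(moves=[{"claw": 0,"linear": [2,0,0],"turn": [0,0,0]},{"claw": 0,"linear": [5,0,0],"turn": [0,0,0]},{"claw": 0,"linear": [8,0,0],"turn": [0,0,0]},{"claw": 0,"linear": [11,0,0],"turn": [0,0,0]},{"claw": 0,"linear": [14,0,0],"turn": [0,0,0]},{"claw": 0,"linear": [17,0,0],"turn": [0,0,0]},{"claw": 0,"linear": [20,0,0],"turn": [0,0,0]},{"claw": 0,"linear": [23,0,0],"turn": [0,0,0]}])

```text
time_s: 13.15
ee_pos: [0.4979, -0.2217, 0.0264]
eef_rot: [-3.141, -0.01, 1.507]
force: [2.6, 5.8, 1.0]
grip_width: 0.0006
```

Emit:
play_rows(moves=[{"claw": 0,"linear": [3,0,0],"turn": [0,0,0]},{"claw": 0,"linear": [6,0,0],"turn": [0,0,0]},{"claw": 0,"linear": [9,0,0],"turn": [0,0,0]},{"claw": 0,"linear": [12,0,0],"turn": [0,0,0]},{"claw": 0,"linear": [15,0,0],"turn": [0,0,0]},{"claw": 0,"linear": [17,0,0],"turn": [0,0,0]},{"claw": 0,"linear": [19,0,0],"turn": [0,0,0]},{"claw": 0,"linear": [21,0,0],"turn": [0,0,0]}])

```text
time_s: 14.15
ee_pos: [0.4992, -0.2007, 0.0266]
eef_rot: [-3.141, -0.01, 1.507]
force: [1.2, 2.8, -1.6]
grip_width: 0.0007
```

```bash
python3 - <<'E'
from h import *
cmd(.1487,0,.025)
E
```

```text
at [0.1578 0.0008] [ 0.4992 -0.2007  0.0266] [-3.141 -0.01   1.507] F [ 1.18  2.83 -1.59] t 14.15
linear [9.1, -0.8, 1.7] turn [-0.0004, -0.0104, 0.0028]
```

Emit:
play_rows(moves=[{"claw": 0,"linear": [2,0,0],"turn": [0,0,0]},{"claw": 0,"linear": [4,0,0],"turn": [0,0,0]},{"claw": 0,"linear": [6,0,0],"turn": [0,0,0]},{"claw": 0,"linear": [7.5,0,0],"turn": [0,0,0]},{"claw": 0,"linear": [9,0,0],"turn": [0,0,0]},{"claw": 0,"linear": [10.5,0,0],"turn": [0,0,0]},{"claw": 0,"linear": [12,0,0],"turn": [0,0,0]},{"claw": 0,"linear": [14,0,0],"turn": [0,0,0]}])

```text
time_s: 15.15
ee_pos: [0.5, -0.1867, 0.0268]
eef_rot: [-3.141, -0.01, 1.506]
force: [-0.3, 0.7, 0.1]
grip_width: 0.001
```

```bash
python3 - <<'E'
from h import *
cmd(.136,0,.025)
for n,roi in(("scene",(260,120,400,290)),("top",(240,260,470,345))):
    im=vision.camera(n);cv2.imwrite(f"pics/{n}10.png",cv2.resize(im[roi[1]:roi[3],roi[0]:roi[2]],None,fx=3,fy=3))
    for c,lo,hi,z in(("yel",(22,150,60),(34,255,255),.07),("green",(45,120,60),(75,255,255),.054),("blue",(95,120,30),(115,255,255),.05)):
          for p,s in blobs(im,lo,hi,roi): print(n,c,p,s,b(ray(n,p,z)))
cv2.imwrite("pics/w10.png",vision.camera("wrist"))
E
```

```text
at [0.1438 0.0008] [ 0.5    -0.1867  0.0268] [-3.141 -0.01   1.506] F [-0.27  0.66  0.09] t 15.15
linear [7.8, -0.7, 1.8] turn [-0.0004, -0.0104, 0.0027]
scene yel [345.1 209.7] [337, 201, 17, 18, 213] [0.0118 0.0008]
scene green [354.9 209.4] [353, 206, 6, 8, 30] [ 0.0177 -0.021 ]
scene green [332.9 216.9] [329, 214, 9, 7, 44] [0.0185 0.019 ]
scene blue [320.6 179.7] [307, 174, 29, 15, 148] [ 1.081e-01 -1.000e-04]
scene blue [379.3 270.5] [362, 261, 36, 20, 330] [-1.028e-01  1.000e-04]
top yel [338.2 297.6] [335, 290, 7, 16, 70] [ 0.0124 -0.001 ]
top green [341.1 286.1] [337, 284, 9, 6, 44] [0.0168 0.0181]
top green [339.8 310.3] [336, 308, 9, 6, 42] [ 0.017  -0.0201]
top blue [264.3 293.4] [260, 277, 9, 33, 198] [-0.1042 -0.0013]
```

View pics/w10.png

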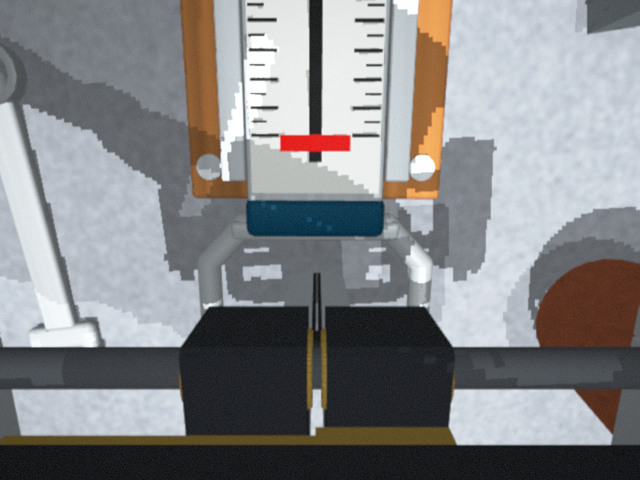

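The scale is home, as the marks are back at their starting pixels, and yellow reads about 54–55 mm. I'll centre in the opening and lift out.

Emit:
play_rows(moves=[{"claw": 0,"linear": [4,0,0],"turn": [0,0,0]},{"claw": 0,"linear": [6,0,0],"turn": [0,0,0]},{"claw": 0,"linear": [6,0,-30],"turn": [0,0,0]},{"claw": 0,"linear": [6,0,-70],"turn": [0,0,0]},{"claw": 0,"linear": [6,0,-120],"turn": [0,0,0]},{"claw": 0,"linear": [-30,0,-150],"turn": [0,0,0]},{"claw": 0,"linear": [-90,0,-150],"turn": [0,0,0]},{"claw": 0,"linear": [-90,0,-150],"turn": [0,0,0]}])

```text
time_s: 16.3
ee_pos: [0.4936, -0.2808, 0.1757]
eef_rot: [-3.141, -0.01, 1.503]
force: [-0.4, 1.3, -0.9]
grip_width: 0.0006
```

```bash
python3 - <<'E'
from h import *
cmd(.136,0,.025)
for n,roi in(("scene",(260,120,400,290)),("top",(240,260,470,345))):
    im=vision.camera(n);cv2.imwrite(f"pics/{n}11.png",im)
    for c,lo,hi,z in(("yel",(22,150,60),(34,255,255),.07),("green",(45,120,60),(75,255,255),.054),("blue",(95,120,30),(115,255,255),.05)):
          for p,s in blobs(im,lo,hi,roi): print(n,c,p,s,b(ray(n,p,z)))
E
```

```text
at [0.2381 0.0006] [ 0.4936 -0.2808  0.1757] [-3.141 -0.01   1.503] F [-0.37  1.35 -0.93] t 16.3
linear [100.6, -0.6, 151.7] turn [-0.0003, -0.01, -0.0005]
scene yel [345.3 209.8] [338, 201, 15, 18, 202] [0.0114 0.0006]
scene green [354.8 209.3] [353, 205, 6, 9, 32] [ 0.018  -0.0209]
scene green [333. 217.] [329, 214, 9, 7, 43] [0.0183 0.019 ]
scene blue [320.7 179.3] [307, 173, 29, 14, 157] [ 0.1089 -0.0007]
scene blue [379.2 270.4] [362, 261, 36, 20, 320] [-0.1026  0.0002]
top yel [338.  297.7] [336, 290, 5, 16, 64] [ 0.0121 -0.0012]
top green [341.2 286. ] [337, 284, 9, 5, 43] [0.0169 0.0183]
top green [339.7 310.1] [336, 307, 9, 6, 43] [ 0.0168 -0.0198]
top blue [264.3 293.5] [260, 277, 9, 33, 198] [-0.1042 -0.0015]
top blue [395.  311.8] [392, 304, 7, 15, 90] [ 0.105  -0.0166]
```

View pics/top11.png

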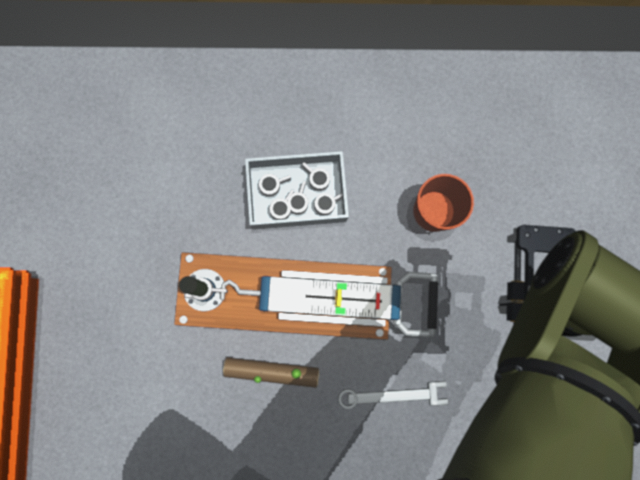

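View pics/scene11.png

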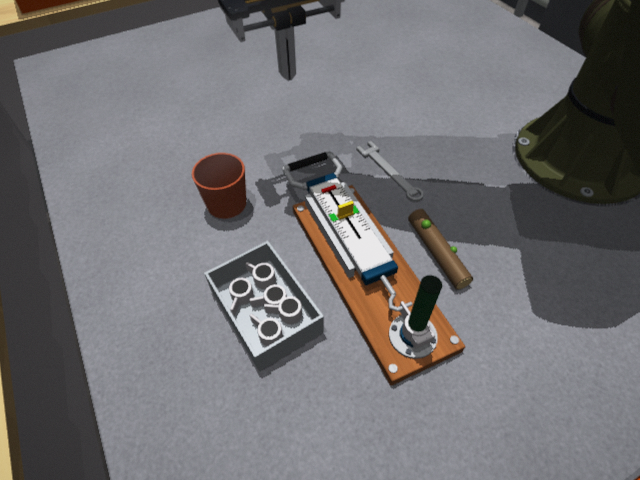

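The scale is home, the yellow pointer is in the green band at (338,298) in the top view, the bystanders haven't moved, and the arm is clear. I'll hand in.

```bash
python3 -c "
from station import hand_in
print(hand_in())"
```

```text
the job is handed in; nothing more can be done
None
```

The proof test is done and handed in at about 16.4 s on the robot's clock; no verdict is given.

- **Zeroing:** I pushed the yellow tab back with the closed fingers until it stopped against the red pointer at about 10 N. The wrist camera showed the two touching.
- **Pull and hold:** I hooked the handle and drew the scale out to about 54.4 mm at 11–12 N, then held it for about 3 s. During the hold the fingers crept back about 0.7 mm, which stays well inside the green band.
- **Return:** I eased the scale home at about 24 mm/s or slower, with the bar against the fingers most of the way. The force fell steadily (11 N, 5.8 N, 2.8 N, then about zero) before I lifted out.
- **Last checks:** The scale's marks and end caps are back at their starting pixels, so it is fully home. The yellow pointer stayed at a reading of about 54–55 mm, mid-band. The stem, tray, pot and spanner look unmoved, and the arm is clear of everything.

One check disagreed: during the draw the force suggested about 55 mm while the cameras showed 50 mm, probably because of friction. I trusted the cameras and drew it about 4–5 mm further.

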